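Lock the reducer's adjuster

TASK

The brass adjuster barrel on the blue holding fixture is already set: its slot points at the forked steel post. Lay the yellow holding key down fully into the barrel's slot and the post's fork, so that the barrel cannot turn, then grip the dark knurled lock ring and turn it clockwise (seen from above) until it is tight on the housing, to about 1 N m of hand torque, without straining it. Leave the key seated and the barrel on its setting, and do not disturb the other things.

Things in the scene. Friction and masses are not known exactly. Their poses are not given: they have to be found in the camera images.
- fixture: Fixed holding fixture: blue base plate 190 x 90 x 12 mm with an aluminium reducer housing, diameter 76 mm, that ends 50 mm above the bench; on it stand the lock ring and, up through it, the brass barrel. Origin on the bench under the housing's vertical axis; z up; x points from the axis to the steel post. A brass union sticks out to -x, below 40 mm.
- lock_ring: Dark knurled lock ring, diameter 53 mm, from 52 to 76 mm above the bench, white mark on top. Origin on the fixture's axis at bench height; x points to the mark. Even drag of about 0.3 N m, and the same drag turns the barrel unless that is held. It meets the housing 0.5 to 1.3 rad clockwise from its start (differs, cannot be seen). It stays tight when let go.
- ring_grip (a point): Fixed point on the fixture's axis at the middle of the lock ring's height, 64 mm above the bench; axes as the fixture's. From where the ring meets the housing the torque climbs steeply, by about 1 N m in 0.06 rad. Tight is about 1 N m at the hand, drag included: below 0.8 it is loose, above 1.7 it is strained.
- barrel (a joint): Angle of the brass barrel from its setting, rad, clockwise from above positive; 0 when its slot lies along the fixture's x, towards the post. Head 31 mm across, top 90 mm above the bench; slot 11.5 mm wide, floor 78 mm high, open at both ends, 3 mm bevelled lead-ins. Turns easily (0.12 N m). With the key in it has 0.1 rad of play; its setting allows 0.18 rad.
- key_seat (a point): Fixed point where the key's centre is when fully seated: 44 mm from the axis towards the post, 88 mm above the bench (key's underside on the floors of slot and fork at 78 mm, its top 98 mm high). Axes as the fixture's; the key lies along x, either way round, and may be up to 8 mm off along x.
- key_centre (a point): Centre of the loose holding key: a plain yellow steel bar 120 mm long (its x), 10 mm thick (its y), 20 mm high (its z), about 0.16 kg, standing on its narrow edge on the bench to one side of the fixture.
- o_ring_tin: White round tin, diameter 57 mm, 26 mm high, loose, on the other side of the fixture from the key; origin at its underside. Leave alone.
- adapter_brass: Brass adapter, 22 x 25 x 42 mm, standing loose beyond the fixture; origin at its underside. Leave alone.
- driver_small: Small screwdriver with yellow handle, 140 mm long, lying loose beyond the fixture; origin at its underside. Leave alone.
- post_fork (a point): Centre of the fork's floor in the steel post of the fixture, 88 mm from the housing's axis, 78 mm above the bench; axes as the fixture's. The post is 20 mm long (x) and 30 mm wide, its top 92 mm high; the slot runs along x, 11.5 mm wide between its faces, open at both ends, with 3 mm bevelled lead-ins on top.

How it is judged:
On the way, in this order (a step that is already met when the one before it is completed fails the run):
1. the key lies fully down in the barrel's slot and the post's fork, let go (z of key_centre in the frame of key_seat between -0.003 and 0.003 m and horizontal distance between key_centre and key_seat below 0.011 m and angle between the x axis of key_centre and the x axis of key_seat, either way round below 0.08 rad and contact force between the fingers and key below 0.2 N), for 0.2 s.
2. with the key seated and the barrel on its setting, the lock ring is turned tight against the housing (contact force between lock_ring and fixture above 8 N and contact force between the fingers and lock_ring above 1 N and z of key_centre in the frame of key_seat below 0.004 m and value of joint barrel between -0.18 and 0.18 rad), for 0.2 s.
At the end, for the whole second after the job is handed in: The lock ring still bears on the housing (more than 0.8 N left) and is at rest, the barrel is within 0.18 rad of its setting, and the key lies still and fully down (3 mm) in slot and fork, within 11 mm of its seat point and 0.08 rad of its line (contact force between lock_ring and fixture above 0.8 N and angular speed of lock_ring below 0.05 rad/s and value of joint barrel between -0.18 and 0.18 rad and z of key_centre in the frame of key_seat between -0.003 and 0.003 m and horizontal distance between key_centre and key_seat below 0.011 m and angle between the x axis of key_centre and the x axis of key_seat, either way round below 0.08 rad and linear speed of key below 0.01 m/s); the robot touches nothing.
It fails at once if the barrel is turned more than 0.25 rad off its setting (value of joint barrel above 0.25 rad or value of joint barrel below -0.25 rad).
It fails at once if the ring is overtightened (more than 25 N against the housing at 60 mm radius, about 1.7 N m at the hand) (contact force between lock_ring and fixture above 25 N).
It fails at once if a bystander is moved more than 20 mm (distance of any of o_ring_tin, adapter_brass, driver_small from where it was at the start of the episode above 0.02 m).
It also fails if it takes over 54 s, if anything falls off the work surface, if the arm or the gripper's body presses on something with over 40 N, if the wrist force passes 120 N, or if a joint passes its speed limit or range.

ROBOT

A 6-joint arm with a two-finger parallel gripper is mounted at the origin on a cart in front of the work surface, level with it; the furniture and walls round the work are solid. World frame = base frame: x ahead of the robot, y to its left, z up, the work surface at z = 0. Lengths are in m, angles in rad, forces in N, time in s.
With the tool pointing down it reaches from about 0.35 to 0.775 m from the base axis. Payload 5.5 kg.
Tool frame: the origin (TCP) lies between the finger pads; the fingertips stand 8 mm ahead of it and the grasp point (between the pads) lies 11 mm behind it; z points along the fingers, y is the line along which they close (so a half turn about z gives the same grasp; the last joint's range is limited). The gripper opens to 85 mm and grips with 20 to 120 N. Pads are 22 mm wide; open, the fingers measure 114 mm over their backs; the gripper's body (76 mm by 85 mm) begins 54 mm behind the grasp point. The pads swing forward as they close: fully open they stand 13 mm farther back than shut.
Start: joints at [-1.289, 0.313, 0.046, 1.304, 0, 1.431], TCP at [0.235, -0.525, 0.239] pointing down, gripper open.
Joint ranges: [-2.76, 2.76], [-0.86, 1.69], [-1.03, 1.26], [-2.2, 2.34], [-1.47, 1.5], [-3.14, 3.14]. Speed limits (rad/s): [2.57, 2.57, 3.14, 3.14, 3.14, 3.14].

INTERFACE

Orientations are given as a unit quaternion [w, x, y, z].
In Python, from workcell import status, vision, job gives the robot as it stands. The module is installed in compiled form; this text tells all that it offers.
- The arm moves only by the tool apply_moves, never from a script. Its argument "moves" is one flat list of numbers, 6 for each row, row after row: the shift along the world's x, y, z in units of 25 mm (1.0 is 25 mm), then the turn, a rotation vector about the world's x, y, z in rad. In form: [x, y, z, rx, ry, rz, x, y, z, rx, ry, rz, ...]. A call has 1 to 20 rows; each row is the pose to reach, as a shift and turn from the pose commanded when the call began; what a row does not reach only later rows make up. A row lasts 1/12 s, in which the tool goes at most 41.7 mm and 7.16 degrees, less where a joint would pass 70% of its speed; a pose out of reach is approached as far as the arm can. A call with a gripper value outside its range is refused whole. "claw" is the opening in per cent of the stroke, from 0 (shut) to 100 (fully open), set as the call begins (left out, the last holds). The fingers move at their own pace and stop on an object; "newtons" is the grip in N (left out, the last holds). Time passes only in rows, so rows that repeat a pose let the fingers close. It gives the time, the measured TCP pose, the force, the opening and the grip force at its end, in the units of the state.
- status.get_state(): the state, without advancing time (a new reading comes with each control period).
- vision.read_camera(name): name is "side" or "top"; returns a dict with "image" (400x640x3 uint8, blue, green, red), "camera_matrix" (3x3 intrinsics, pixels), "dist_coeffs" ([k1, k2, p1, p2, k3] as OpenCV has them; the pictures are not rectified), "camera_from_world" (4x4, takes a point from world to camera coordinates). Camera axes: x right, y down, z forward; pixel columns grow to the right and rows downward; lengths in m; the calibration is good to about 2 mm. A picture is of the moment at which its call begins. There is no depth.
- job.hand_in(): hands the job in; it is judged then, once.
The state is a dict: "clock": time; "joint_pos": joint angles; "qvel": joint speeds; "tau": joint torques, N m; "tcp_pos": TCP position; "orientation": TCP orientation; "wrist_force": force on the tool from outside, world axes, zero at the start; "ft_torque": the same for the moment, N m; "finger_gap": finger opening in m; "grip_force": force on a finger pad.
Only numpy, scipy, OpenCV 4.12 (cv2) and the standard library are available. Lean on these libraries where they do the work, as an engineer would, in place of code of your own. Each camera call takes 0.05 s, during which the arm holds its last target. There are 200 camera calls.

## Working session

There is one attempt and no reset: what is moved stays moved. The work goes in short steps, Python scripts to look and compute and a tool call to move; the robot and the scene stay as the last step left them, time stands still between calls to the robot, and variables do not carry over. Pictures are saved under pics/ and viewed, at most 10 in all, crops included, and the job is handed in when it is done.

Besides the shell and the picture viewer there is one more tool, called after "Emit:" as a command line: name --argument value ..., lists and objects as JSON in quotes. apply_moves: Moves the arm, as the interface text tells. Its arguments: {"type":"object","properties":{"moves":{"type":"array","items":{"type":"number"}},"claw":{"type":"number"},"newtons":{"type":"number"}},"required":["moves"]}

```bash
mkdir -p pics; cat > h.py <<'E'
import numpy as np, cv2, json
from workcell import status, vision, job
def snap(n,f):
    d=vision.read_camera(n); cv2.imwrite('pics/'+f,d['image'])
    np.savez('cal_'+n,K=d['camera_matrix'],D=d['dist_coeffs'],T=d['camera_from_world']); return d
def cal(n):
    z=np.load('cal_'+n+'.npz'); return z['K'],z['D'],z['T']
def ray(n,px,z):
    K,D,T=cal(n); u=cv2.undistortPoints(np.array([[px]],float),K,np.array(D))[0,0]
    R=T[:3,:3];c=-R.T@T[:3,3]; d=R.T@np.array([u[0],u[1],1]); return c+d*(z-c[2])/d[2]
def proj(n,P):
    K,D,T=cal(n); return cv2.projectPoints(np.atleast_2d(np.array(P,float)),cv2.Rodrigues(T[:3,:3])[0],T[:3,3],K,np.array(D))[0][:,0]
E
python3 - <<'E'
from h import *
for n in('side','top'):
    snap(n,n+'0.png');K,D,T=cal(n);print(n,-T[:3,:3].T@T[:3,3],T[2,:3],K[0,0],D)
s=status.get_state();print(s)
E
```

```text
side [0.46386106 0.94047724 0.44117512] [ 0.13060984 -0.92934405 -0.34534144] 460.9473268756336 [-0.10064609  0.          0.          0.          0.        ]
top [ 0.49629322 -0.01414961  0.92027177] [ 0.16343548  0.02864466 -0.98613809] 384.20730376547954 [-0.09539613  0.          0.          0.          0.        ]
{'clock': 0.1, 'joint_pos': array([-1.28857781e+00,  3.13952643e-01,  4.51181986e-02,  1.30362497e+00,
        3.13139089e-06,  1.43122380e+00]), 'qvel': array([-0.00302628, -0.00197154,  0.00236841, -0.00128001,  0.00054201,
       -0.00078545]), 'tau': array([ 2.33463310e-03, -4.81725204e+01,  2.99244493e+01,  1.26958548e-02,
       -2.02106935e-04, -7.62782605e-06]), 'tcp_pos': array([ 0.23528492, -0.52417558,  0.23849296]), 'orientation': array([-8.29539110e-04,  9.77843505e-01,  2.09335588e-01, -5.76960587e-05]), 'wrist_force': array([ 0.11398132,  0.01186475, -0.14466477]), 'ft_torque': array([ 0.03093519, -0.04939375, -0.01556026]), 'grip_force': 0.0, 'finger_gap': 0.08556067861025043}
```

View pics/top0.png

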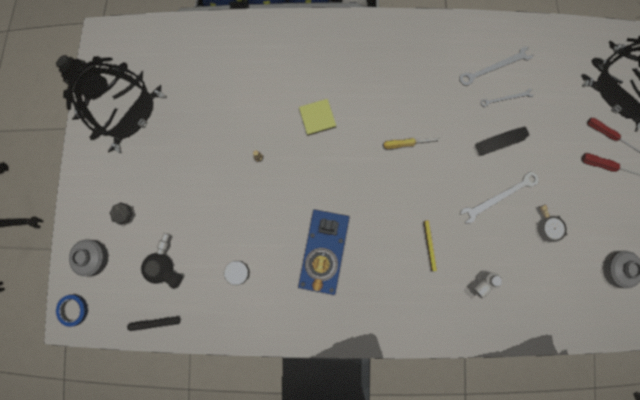

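View pics/side0.png

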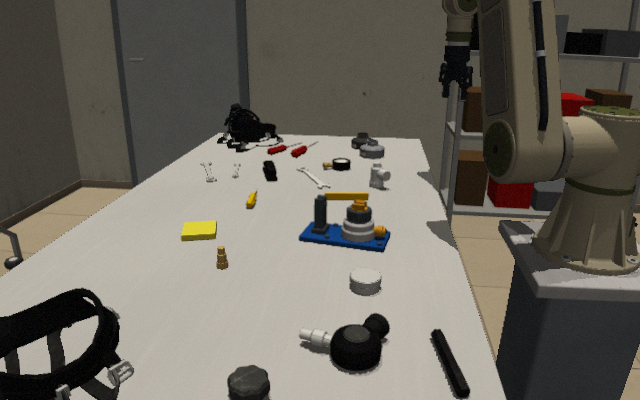

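The top view shows the fixture at about (322,252), with the barrel near (320,263) and the post near (327,226). The key runs from (427,221) to (434,270), the tin is at (236,272), the adapter at (258,156) and the driver at (410,143). In the side view the key is partly hidden behind the post. I'll enlarge both.

```bash
python3 - <<'E'
import cv2
a=cv2.imread('pics/top0.png')[200:300,290:450]; cv2.imwrite('pics/topc.png',cv2.resize(a,None,fx=5,fy=5,interpolation=cv2.INTER_CUBIC))
a=cv2.imread('pics/side0.png')[180:255,290:400]; cv2.imwrite('pics/sidec.png',cv2.resize(a,None,fx=7,fy=7,interpolation=cv2.INTER_CUBIC))
E
```

```text
(no output)
```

View pics/topc.png

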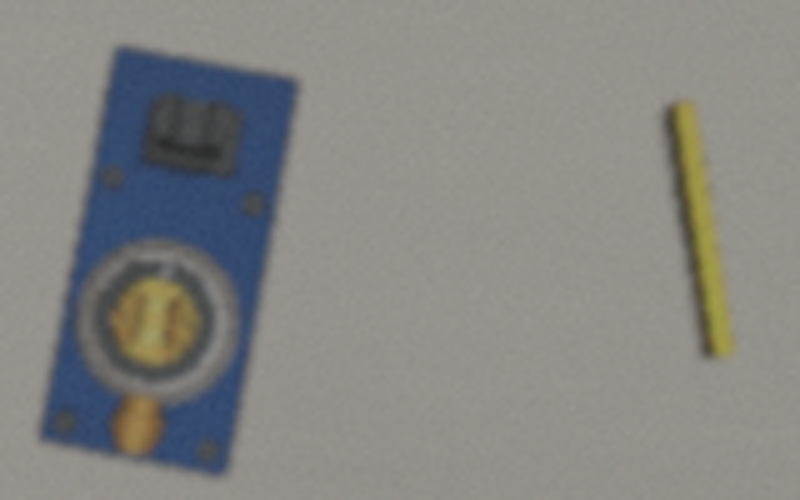

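View pics/sidec.png

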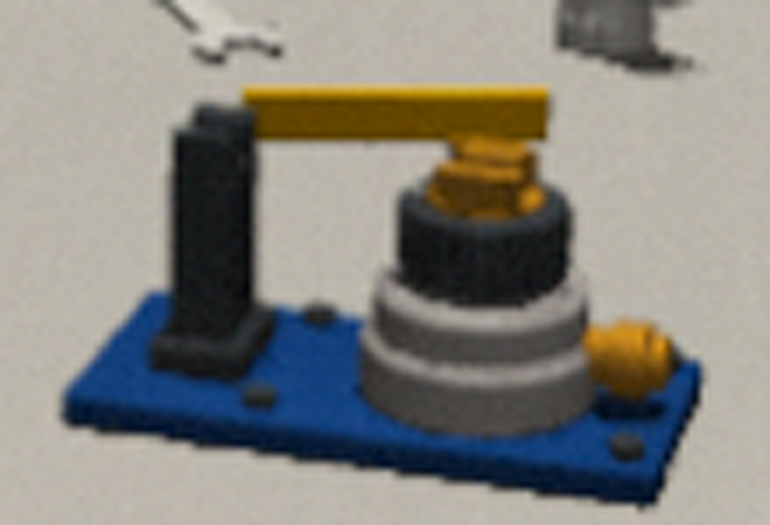

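The top crop shows plate corners at (118,47), (300,80), (228,475) and (40,440), the barrel at (155,322), and the post top around (197,118). The key's top-face ends are at (682,102) and (720,355). In the side crop, the key's right end runs from (547,90) to (547,138), and the plate corners are at (155,292), (67,405), (652,495) and (700,368).

```bash
cat > fit.py <<'E'
from h import *
from scipy.optimize import least_squares
tc=lambda p:((np.array(p)+.5)/5-.5+[290,200])
sc=lambda p:((np.array(p)+.5)/7-.5+[290,180])
a=[ray('top',tc(p),.012)[:2] for p in [(118,47),(300,80),(228,475),(40,440)]]
print('corners',np.round(a,4)); 
print('barrel',ray('top',tc((155,322)),.09),'ring/housing',ray('top',tc((158,322)),.05),'post',ray('top',tc((197,118)),.092))
c=np.mean(a,0); ex=(a[0]+a[1]-a[2]-a[3]); print('plate centre',c,'yaw',np.arctan2(ex[1],ex[0]))
s=[ray('side',sc(p),.012)[:2] for p in [(155,292),(67,405),(652,495),(700,368)]]
print('side corners',np.round(s,4),np.mean(s,0))
k=[ray('top',tc(p),.02)[:2] for p in [(682,102),(720,355)]]
d=k[0]-k[1];print('key',k,np.mean(k,0),np.linalg.norm(d),np.arctan2(d[1],d[0]))
print('side key end top',ray('side',sc((547,90)),.02),ray('side',sc((547,138)),0))
E
python3 fit.py
```

```text
corners [[ 0.6263  0.0259]
 [ 0.6111 -0.0609]
 [ 0.4265 -0.0276]
 [ 0.4413  0.0598]]
barrel [0.49644368 0.00508566 0.09      ] ring/housing [0.4964656  0.00466745 0.05      ] post [ 0.58405681 -0.01222697  0.092     ]
plate centre [ 0.52629702 -0.00069801] yaw -0.17968975347686986
side corners [[ 0.6068 -0.0553]
 [ 0.6214  0.0375]
 [ 0.44    0.0761]
 [ 0.4246 -0.0171]] [0.52319274 0.01028534]
key [array([ 0.60073442, -0.24068351]), array([ 0.48292635, -0.25510926])] [ 0.54183038 -0.24789639] 0.11868800518273412 0.12184473567202754
side key end top [ 0.48065364 -0.25639695  0.02      ] [ 0.47986556 -0.25644346  0.        ]
```

Emit:
apply_moves --moves '[12.28,11.05,-4,0,0,2.84,12.28,11.05,-4,0,0,2.84,12.28,11.05,-4,0,0,2.84,12.28,11.05,-4,0,0,2.84,12.28,11.05,-4,0,0,2.84,12.28,11.05,-4,0,0,2.84,12.28,11.05,-4,0,0,2.84,12.28,11.05,-4,0,0,2.84,12.28,11.05,-4,0,0,2.84,12.28,11.05,-4,0,0,2.84,12.28,11.05,-4,0,0,2.84,12.28,11.05,-4,0,0,2.84,12.28,11.05,-4,0,0,2.84,12.28,11.05,-4,0,0,2.84,12.28,11.05,-4,0,0,2.84,12.28,11.05,-4,0,0,2.84,12.28,11.05,-4,0,0,2.84,12.28,11.05,-4,0,0,2.84,12.28,11.05,-4,0,0,2.84,12.28,11.05,-4,0,0,2.84]' --claw 60 --newtons 40

```text
clock: 1.77
tcp_pos: [0.5421, -0.2482, 0.1387]
orientation: [-0.001, 0.107, 0.994, 0.0]
wrist_force: [-0.5, 0.2, 0.0]
finger_gap: 0.0512
grip_force: 0.0
```

```bash
cat >> h.py <<'E'
from scipy.spatial.transform import Rotation as Ro
def st():
    s=status.get_state(); w,x,y,z=s['orientation']; R=Ro.from_quat([x,y,z,w]).as_matrix()
    print('t',round(s['clock'],2),'p',np.round(s['tcp_pos'],4),'yaw_y',round(np.arctan2(R[1,1],R[0,1]),4),'toolz',np.round(R[:,2],3),'q',np.round(s['joint_pos'],3),'F',np.round(s['wrist_force'],1),'M',np.round(s['ft_torque'],2),'gap',round(s['finger_gap'],4),'grip',s['grip_force']); return s
E
python3 -c "from h import *;st()"
```

```text
t 1.77 p [ 0.5421 -0.2482  0.1387] yaw_y 1.3572 toolz [-0.001  0.001 -1.   ] q [-0.564  0.401 -0.078  1.093  0.    -0.35 ] F [-0.5  0.2  0. ] M [-0.03  0.01 -0.02] gap 0.0512 grip 0.0
```

Emit:
apply_moves --moves '[0,0,-2,0,0,0.12,0,0,-4,0,0,0.24,0,0,-4,0,0,0.33,0,0,-4,0,0,0.33,0,0,-4,0,0,0.33,0,0,-4,0,0,0.33]'

```text
clock: 2.27
tcp_pos: [0.5433, -0.249, 0.0406]
orientation: [0.001, -0.054, 0.999, -0.0]
wrist_force: [0.2, -0.8, 0.5]
finger_gap: 0.0515
grip_force: 0.0
```

```bash
python3 -c "
from h import *
st()
d=snap('top','t1.png')
cv2.imwrite('pics/t1c.png',cv2.resize(d['image'][195:295,350:510],None,fx=5,fy=5,interpolation=cv2.INTER_CUBIC))"
```

```text
t 2.27 p [ 0.5433 -0.249   0.0406] yaw_y 1.6787 toolz [ 0.002 -0.001 -1.   ] q [-0.564  0.483 -0.21   0.876  0.    -0.672] F [ 0.2 -0.8  0.5] M [ 0.03 -0.02 -0.01] gap 0.0515 grip 0.0
```

View pics/t1c.png

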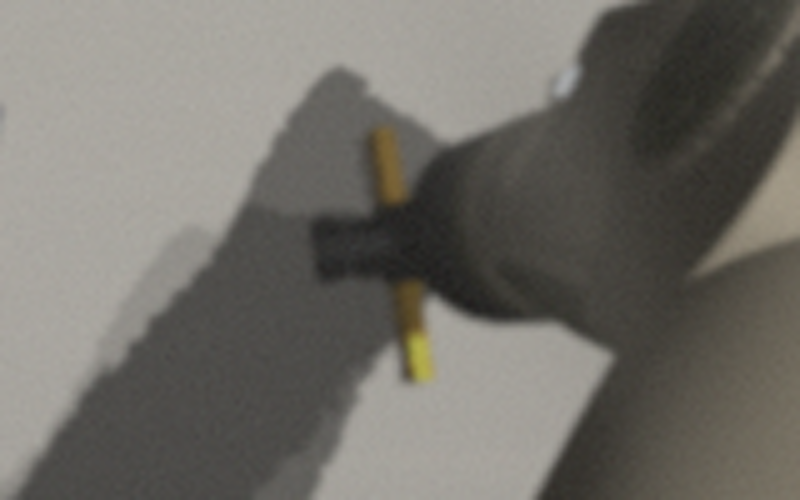

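The gripper straddles the key at about (395,240) in the crop and lines up with it, so I'll go down and grip.

Emit:
apply_moves --moves '[0,0,-0.6,0,0,0.01,0,0,-1.1,0,0,0.01,0,0,-1.1,0,0,0.01,0,0,-1.1,0,0,0.01]'

```text
clock: 2.65
tcp_pos: [0.543, -0.2487, 0.0131]
orientation: [0.001, -0.06, 0.998, -0.0]
wrist_force: [0.4, -0.0, -0.0]
finger_gap: 0.0511
grip_force: 0.0
```

Emit:
apply_moves --moves '[0,0,0,0,0,0,0,0,0,0,0,0,0,0,0,0,0,0,0,0,0,0,0,0,0,0,0,0,0,0,0,0,0,0,0,0,0,0,0,0,0,0,0,0,0,0,0,0]' --claw 0 --newtons 50

```text
clock: 3.32
tcp_pos: [0.5432, -0.2488, 0.013]
orientation: [0.001, -0.06, 0.998, -0.0]
wrist_force: [-0.1, -0.5, 6.2]
finger_gap: 0.0086
grip_force: 50.3
```

```bash
python3 -c "
from h import *
st()"
```

```text
t 3.32 p [ 0.5432 -0.2488  0.013 ] yaw_y 1.6909 toolz [ 0.002 -0.001 -1.   ] q [-0.564  0.513 -0.24   0.816  0.    -0.684] F [-0.1 -0.5  6.2] M [0.09 0.06 0.03] gap 0.0086 grip 50.28548240661621
```

Emit:
apply_moves --moves '[0,0,1,0,0,0,0,0,3,0,0,0,0,1,4.6,0,0,-0.1,-0.05,2.5,5.48,0,0,-0.2,-0.09,4,5.48,0,0,-0.305,-0.09,5.5,5.48,0,0,-0.305,-0.09,7,5.48,0,0,-0.305,-0.09,8.4,5.48,0,0,-0.305,-0.09,9.4,5.48,0,0,-0.305,-0.09,9.81,5.48,0,0,-0.305,-0.09,9.81,5.48,0,0,-0.305,-0.09,9.81,5.48,0,0,-0.305,-0.09,9.81,5.48,0,0,-0.305]'

```text
clock: 4.4
tcp_pos: [0.5402, -0.0041, 0.1486]
orientation: [-0.0, 0.093, 0.996, -0.0]
wrist_force: [-0.5, -1.0, -3.3]
finger_gap: 0.0082
grip_force: 49.4
```

```bash
python3 -c "
from h import *
st()
d=snap('top','t2.png');e=snap('side','s2.png')
a=cv2.resize(d['image'][205:300,275:375],None,fx=6,fy=6,interpolation=cv2.INTER_CUBIC)
b=cv2.resize(e['image'][160:260,290:400],None,fx=7,fy=6,interpolation=cv2.INTER_CUBIC)
b=cv2.resize(e['image'][160:255,290:400],None,fx=6,fy=6,interpolation=cv2.INTER_CUBIC)
cv2.imwrite('pics/t2c.png',a);cv2.imwrite('pics/s2c.png',b)"
```

```text
t 4.4 p [ 0.5402 -0.0041  0.1486] yaw_y 1.3851 toolz [-0. -0. -1.] q [-0.156  0.291 -0.212  1.068 -0.     0.03 ] F [-0.5 -1.  -3.3] M [ 0.   -0.06 -0.07] gap 0.0082 grip 49.378037452697754
```

View pics/t2c.png

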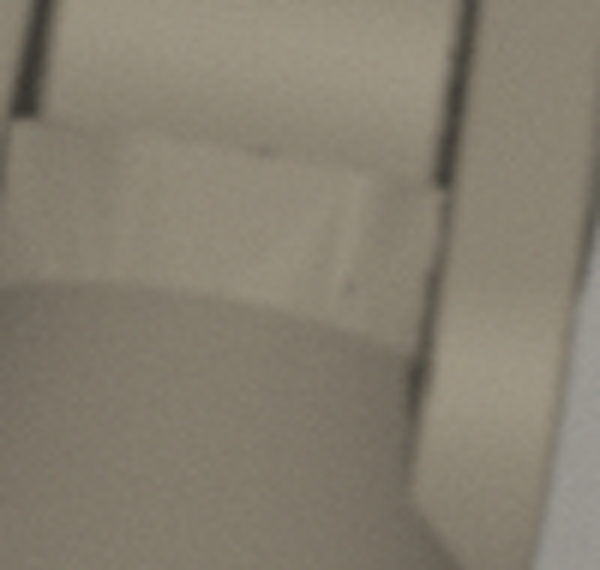

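View pics/s2c.png

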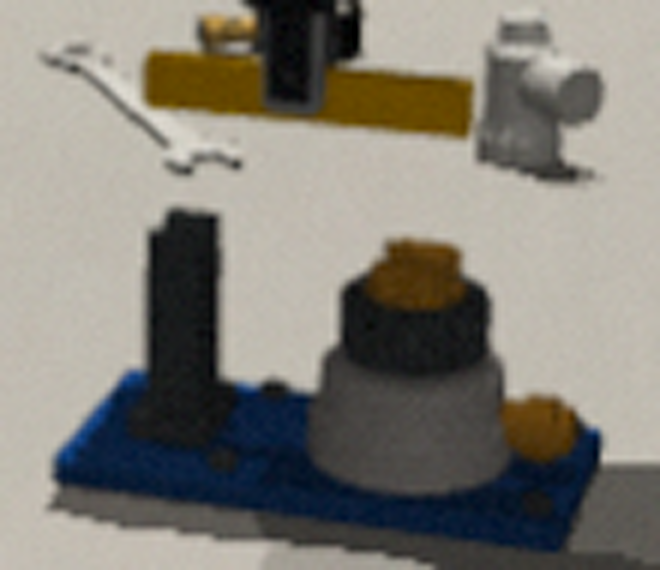

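The arm hides the fixture in the top view. In the side view the key is held level between (145,75) and (473,105), above the post (185,220) and the barrel (420,245). I'll go down to just above the lead-ins.

Emit:
apply_moves --moves '[0.03,0.03,-0.8,0,0,0,0.03,0.03,-1.5,0,0,0,0.03,0.03,-1.64,0,0,0,0.03,0.03,-1.64,0,0,0,0.03,0.03,-1.64,0,0,0]'

```text
clock: 4.92
tcp_pos: [0.541, -0.0031, 0.1081]
orientation: [-0.0, 0.093, 0.996, 0.0]
wrist_force: [-0.9, -0.2, -2.1]
finger_gap: 0.0089
grip_force: 49.3
```

```bash
python3 -c "
from h import *
st()
e=snap('side','s3.png')
cv2.imwrite('pics/s3c.png',cv2.resize(e['image'][175:255,295:395],None,fx=7,fy=7,interpolation=cv2.INTER_CUBIC))
c=np.array([.4965,.0048]);u=np.array([np.cos(.188),-np.sin(.188)])
for X,z in((-.016,.098),(-.016,.078),(.104,.098),(.104,.078)):
  p=c+u*(X+.0);q=proj('side',[*p,z+.0165])[0];print(X,z,(q-[295,175])*7+3)"
```

```text
t 4.92 p [ 0.541  -0.0031  0.1081] yaw_y 1.3848 toolz [-0.  0. -1.] q [-0.154  0.324 -0.272  0.975 -0.     0.032] F [-0.9 -0.2 -2.1] M [ 0.05 -0.04  0.  ] gap 0.0089 grip 49.31050479412079
-0.016 0.098 [499.57368962 119.68422069]
-0.016 0.078 [497.07871303 181.16146367]
0.104 0.098 [126.6953268   79.42146858]
0.104 0.078 [126.78930501 139.0701337 ]
```

View pics/s3c.png

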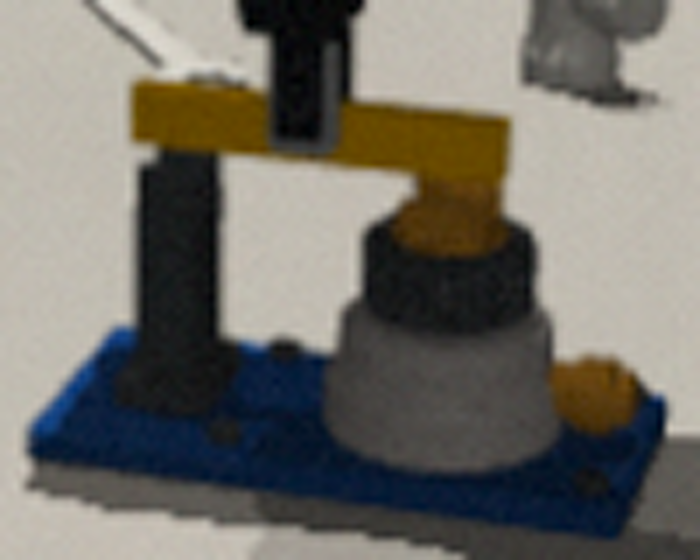

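The key's ends are at 132 and 508 px against 127 and 500 predicted, so it sits about 2 mm low along x, within tolerance. I'll correct that on the way down.

Emit:
apply_moves --moves '[0.06,-0.01,-0.15,0,0,0,0.06,-0.01,-0.3,0,0,0,0.06,-0.01,-0.4,0,0,0,0.06,-0.01,-0.4,0,0,0]'

```text
clock: 5.3
tcp_pos: [0.5421, -0.0025, 0.0973]
orientation: [-0.0, 0.092, 0.996, 0.0]
wrist_force: [-0.0, 0.6, -2.2]
finger_gap: 0.0089
grip_force: 49.3
```

```bash
python3 -c "
from h import *
st()"
```

```text
t 5.3 p [ 0.5421 -0.0025  0.0973] yaw_y 1.3861 toolz [-0.001  0.    -1.   ] q [-0.153  0.336 -0.284  0.952  0.     0.032] F [-0.   0.6 -2.2] M [-0.01 -0.01  0.01] gap 0.0089 grip 49.331932067871094
```

Emit:
apply_moves --moves '[0,0,-0.1,0,0,0,0,0,-0.2,0,0,0,0,0,-0.27,0,0,0,0,0,-0.27,0,0,0]'

```text
clock: 5.63
tcp_pos: [0.5423, -0.0026, 0.0911]
orientation: [0.0, 0.092, 0.996, 0.0]
wrist_force: [-0.2, 0.1, -1.7]
finger_gap: 0.0088
grip_force: 49.4
```

```bash
python3 -c "
from h import *
st()"
```

```text
t 5.63 p [ 0.5423 -0.0026  0.0911] yaw_y 1.3861 toolz [ 0.  0. -1.] q [-0.153  0.342 -0.293  0.936  0.     0.032] F [-0.2  0.1 -1.7] M [ 0.   -0.07 -0.02] gap 0.0088 grip 49.41805958747864
```

Emit:
apply_moves --moves '[0,0,-0.04,0,0,0,0,0,-0.06,0,0,0,0,0,-0.06,0,0,0]'

```text
clock: 5.88
tcp_pos: [0.5424, -0.0026, 0.091]
orientation: [0.0, 0.092, 0.996, -0.0]
wrist_force: [-3.3, 0.7, 8.9]
finger_gap: 0.0087
grip_force: 50.9
```

Emit:
apply_moves --moves '[0,0,0,0,0,0,0,0,0,0,0,0,0,0,0,0,0,0,0,0,0,0,0,0,0,0,0,0,0,0]' --claw 45

```text
clock: 6.3
tcp_pos: [0.5424, -0.0026, 0.0894]
orientation: [-0.0, 0.092, 0.996, 0.0]
wrist_force: [0.2, 0.2, 0.4]
finger_gap: 0.0383
grip_force: 0.0
```

Emit:
apply_moves --moves '[0,0,1,0,0,0,0,0,2,0,0,0,0,0,3,0,0,0,0,0,3.5,0,0,0,0,0,3.5,0,0,0]' --claw 100

```text
clock: 6.72
tcp_pos: [0.5445, -0.003, 0.1804]
orientation: [0.003, 0.092, 0.996, -0.0]
wrist_force: [0.7, -0.3, -0.6]
finger_gap: 0.0853
grip_force: 0.0
```

```bash
python3 -c "
from h import *
st()
e=snap('side','s4.png')
cv2.imwrite('pics/s4c.png',cv2.resize(e['image'][155:255,295:395],None,fx=6,fy=6,interpolation=cv2.INTER_CUBIC))
c=np.array([.4965,.0048]);u=np.array([np.cos(.188),-np.sin(.188)])
for X,z in((-.016,.098),(-.016,.078),(.104,.098),(.104,.078)):
  p=c+u*(X+.0);q=proj('side',[*p,z])[0];print(X,z,(q-[295,155])*6+2.5)"
```

```text
t 6.72 p [ 0.5445 -0.003   0.1804] yaw_y 1.386 toolz [ 0.006 -0.001 -1.   ] q [-0.153  0.274 -0.154  1.137  0.     0.032] F [ 0.7 -0.3 -0.6] M [-0.   -0.01  0.02] gap 0.0853 grip 0.0
-0.016 0.098 [426.36980692 266.04122697]
-0.016 0.078 [424.23693491 318.13142911]
0.104 0.098 [108.59109178 230.233436  ]
0.104 0.078 [108.67084559 280.79948501]
```

View pics/s4c.png

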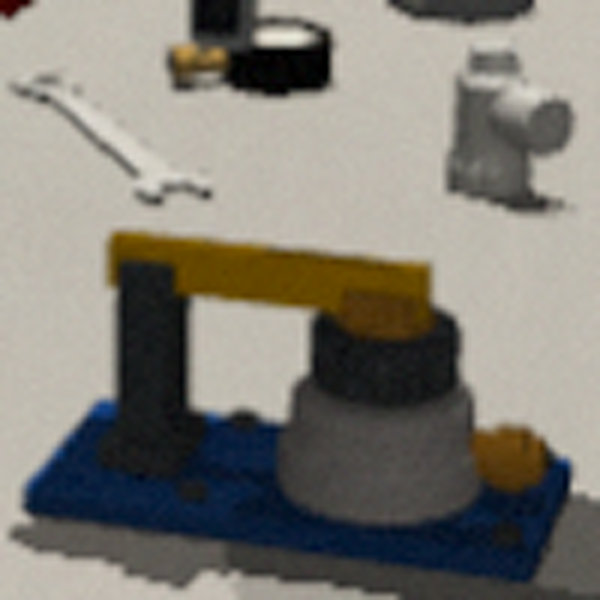

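The key is seated: its ends match the predicted seated pixels (430,265 against 426,266), and its underside is on the slot floors. Next I'll move over the ring axis, turned 0.75 rad counter-clockwise.

Emit:
apply_moves --moves '[-1.83,0.33,0,0,0,0.12,-1.83,0.33,0,0,0,0.24,-1.83,0.33,0,0,0,0.36,-1.83,0.33,0,0,0,0.48,-1.83,0.33,0,0,0,0.6,-1.83,0.33,0,0,0,0.72,-1.83,0.33,0,0,0,0.75,-1.83,0.33,0,0,0,0.75,-1.83,0.33,0,0,0,0.75]' --claw 100

```text
clock: 7.52
tcp_pos: [0.4959, 0.0057, 0.1758]
orientation: [-0.001, -0.278, 0.961, 0.0]
wrist_force: [-0.1, -0.9, -0.1]
finger_gap: 0.085
grip_force: 0.0
```

```bash
python3 -c "
from h import *
st()"
```

```text
t 7.52 p [0.4959 0.0057 0.1758] yaw_y 2.1347 toolz [-0.002  0.    -1.   ] q [-0.151  0.193 -0.271  1.109  0.    -0.715] F [-0.1 -0.9 -0.1] M [ 0.01 -0.07 -0.03] gap 0.085 grip 0.0
```

Emit:
apply_moves --moves '[0.02,0,-1,0,0,0,0.02,0,-2,0,0,0,0.02,0,-2.7,0,0,0,0.02,0,-3.3,0,0,0,0.02,0,-3.7,0,0,0,0.02,0,-3.7,0,0,0]'

```text
clock: 8.02
tcp_pos: [0.4952, 0.0059, 0.082]
orientation: [-0.002, -0.278, 0.96, 0.001]
wrist_force: [-0.4, -0.2, 1.5]
finger_gap: 0.0853
grip_force: 0.0
```

Emit:
apply_moves --moves '[0,0,-0.25,0,0,0,0,0,-0.5,0,0,0,0,0,-0.75,0,0,0,0,0,-0.75,0,0,0,0,0,-0.75,0,0,0]'

```text
clock: 8.43
tcp_pos: [0.4971, 0.0056, 0.0657]
orientation: [-0.0, -0.279, 0.96, 0.0]
wrist_force: [-0.6, -0.5, -0.4]
finger_gap: 0.0852
grip_force: 0.0
```

```bash
python3 -c "
from h import *
st()"
```

```text
t 8.43 p [0.4971 0.0056 0.0657] yaw_y 2.1359 toolz [-0.  0. -1.] q [-0.15   0.29  -0.439  0.841  0.    -0.715] F [-0.6 -0.5 -0.4] M [-0.04 -0.01 -0.02] gap 0.0852 grip 0.0
```

Emit:
apply_moves --moves '[0,0,-0.1,0,0,0,0,0,-0.18,0,0,0,0,0,-0.18,0,0,0]'

```text
clock: 8.68
tcp_pos: [0.4971, 0.0056, 0.0612]
orientation: [-0.0, -0.279, 0.96, 0.0]
wrist_force: [-0.5, 1.2, -0.3]
finger_gap: 0.0856
grip_force: 0.0
```

Emit:
apply_moves --moves '[0,0,0,0,0,0,0,0,0,0,0,0,0,0,0,0,0,0,0,0,0,0,0,0,0,0,0,0,0,0,0,0,0,0,0,0,0,0,0,0,0,0]' --claw 0 --newtons 80

```text
clock: 9.27
tcp_pos: [0.4967, 0.0065, 0.0622]
orientation: [0.0, -0.279, 0.96, 0.001]
wrist_force: [-4.0, 2.8, 7.8]
finger_gap: 0.0509
grip_force: 81.7
```

```bash
python3 -c "
from h import *
st()"
```

```text
t 9.27 p [0.4967 0.0065 0.0622] yaw_y 2.1365 toolz [-0.     0.002 -1.   ] q [-0.15   0.294 -0.445  0.833  0.002 -0.715] F [-4.   2.8  7.8] M [ 0.72  0.72 -0.12] gap 0.0509 grip 81.72581076622009
```

Emit:
apply_moves --moves '[0,0.02,0.02,0,0,-0.06,0,0.02,0.02,0,0,-0.12,0,0.02,0.02,0,0,-0.18,0,0.02,0.02,0,0,-0.24,0,0.02,0.02,0,0,-0.3,0,0.02,0.02,0,0,-0.36,0,0.02,0.02,0,0,-0.4,0,0.02,0.02,0,0,-0.4]'

```text
clock: 9.93
tcp_pos: [0.4968, 0.0063, 0.0623]
orientation: [-0.0, -0.082, 0.997, 0.0]
wrist_force: [-2.2, 1.4, 5.4]
finger_gap: 0.0509
grip_force: 83.1
```

```bash
python3 -c "
from h import *
st()"
```

```text
t 9.93 p [0.4968 0.0063 0.0623] yaw_y 1.7354 toolz [-0.  0. -1.] q [-0.149  0.294 -0.444  0.833  0.    -0.314] F [-2.2  1.4  5.4] M [0.22 0.54 0.02] gap 0.0509 grip 83.07886004447937
```

Emit:
apply_moves --moves '[0,0,0,0,0,-0.03,0,0,0,0,0,-0.06,0,0,0,0,0,-0.08]'

```text
clock: 10.18
tcp_pos: [0.4968, 0.0063, 0.0622]
orientation: [-0.0, -0.043, 0.999, 0.0]
wrist_force: [-2.7, -0.5, 5.7]
finger_gap: 0.0507
grip_force: 83.1
```

```bash
python3 -c "
from h import *
st()"
```

```text
t 10.18 p [0.4968 0.0063 0.0622] yaw_y 1.6567 toolz [-0.  0. -1.] q [-0.149  0.294 -0.444  0.833  0.    -0.235] F [-2.7 -0.5  5.7] M [0.14 0.6  0.29] gap 0.0507 grip 83.08866620063782
```

Emit:
apply_moves --moves '[0,0,0,0,0,-0.025,0,0,0,0,0,-0.05]'

```text
clock: 10.35
tcp_pos: [0.4968, 0.0062, 0.0622]
orientation: [-0.0, -0.018, 1.0, 0.0]
wrist_force: [-2.9, 0.0, 6.2]
finger_gap: 0.0507
grip_force: 83.1
```

```bash
python3 -c "
from h import *
st()"
```

```text
t 10.35 p [0.4968 0.0062 0.0622] yaw_y 1.6068 toolz [-0.  0. -1.] q [-0.149  0.294 -0.444  0.833  0.    -0.185] F [-2.9  0.   6.2] M [0.18 0.52 0.28] gap 0.0507 grip 83.07201147079468
```

Emit:
apply_moves --moves '[0,0,0,0,0,-0.025,0,0,0,0,0,-0.05]'

```text
clock: 10.52
tcp_pos: [0.4968, 0.0062, 0.0623]
orientation: [-0.0, 0.007, 1.0, 0.0]
wrist_force: [-2.7, -0.5, 5.6]
finger_gap: 0.0505
grip_force: 83.1
```

```bash
python3 -c "
from h import *
print(st()['ft_torque'])"
```

```text
t 10.52 p [0.4968 0.0062 0.0623] yaw_y 1.5567 toolz [-0.  0. -1.] q [-0.149  0.294 -0.444  0.833  0.    -0.135] F [-2.7 -0.5  5.6] M [0.17 0.59 0.26] gap 0.0505 grip 83.08798313140869
[0.16805647 0.59199022 0.26289895]
```

Emit:
apply_moves --moves '[0,0,0,0,0,-0.025,0,0,0,0,0,-0.05]'

```text
clock: 10.68
tcp_pos: [0.4969, 0.0061, 0.0623]
orientation: [-0.0, 0.032, 0.999, 0.0]
wrist_force: [-4.0, -0.2, 4.3]
finger_gap: 0.0508
grip_force: 83.1
```

```bash
python3 -c "
from h import *
st()"
```

```text
t 10.68 p [0.4969 0.0061 0.0623] yaw_y 1.5067 toolz [-0.  0. -1.] q [-0.149  0.294 -0.444  0.833 -0.    -0.085] F [-4.  -0.2  4.3] M [0.11 0.53 0.34] gap 0.0508 grip 83.13376665115356
```

Emit:
apply_moves --moves '[0,0,0,0,0,-0.025,0,0,0,0,0,-0.05]'

```text
clock: 10.85
tcp_pos: [0.4968, 0.0061, 0.0622]
orientation: [-0.0, 0.057, 0.998, -0.0]
wrist_force: [-3.3, 0.8, 6.0]
finger_gap: 0.0508
grip_force: 83.2
```

```bash
python3 -c "
from h import *
st()"
```

```text
t 10.85 p [0.4968 0.0061 0.0622] yaw_y 1.4566 toolz [-0. -0. -1.] q [-0.149  0.294 -0.444  0.833 -0.    -0.035] F [-3.3  0.8  6. ] M [0.07 0.6  0.33] gap 0.0508 grip 83.158700466156
```

Emit:
apply_moves --moves '[0,0,0,0,0,-0.025,0,0,0,0,0,-0.05]'

```text
clock: 11.02
tcp_pos: [0.4968, 0.0061, 0.0623]
orientation: [-0.0, 0.082, 0.997, -0.0]
wrist_force: [-3.2, -0.3, 5.7]
finger_gap: 0.0503
grip_force: 83.2
```

```bash
python3 -c "
from h import *
st()"
```

```text
t 11.02 p [0.4968 0.0061 0.0623] yaw_y 1.4066 toolz [-0. -0. -1.] q [-0.149  0.294 -0.444  0.833 -0.     0.015] F [-3.2 -0.3  5.7] M [0.01 0.57 0.32] gap 0.0503 grip 83.16342830657959
```

Emit:
apply_moves --moves '[0,0,0,0,0,-0.025,0,0,0,0,0,-0.05]'

```text
clock: 11.18
tcp_pos: [0.4968, 0.006, 0.0622]
orientation: [-0.0, 0.107, 0.994, -0.0]
wrist_force: [-2.4, -0.6, 5.2]
finger_gap: 0.0505
grip_force: 83.2
```

```bash
python3 -c "
from h import *
st()"
```

```text
t 11.18 p [0.4968 0.006  0.0622] yaw_y 1.3566 toolz [-0. -0. -1.] q [-0.149  0.294 -0.444  0.833 -0.     0.065] F [-2.4 -0.6  5.2] M [0.02 0.54 0.31] gap 0.0505 grip 83.16404700279236
```

Emit:
apply_moves --moves '[0,0,0,0,0,-0.025,0,0,0,0,0,-0.05]'

```text
clock: 11.35
tcp_pos: [0.4968, 0.006, 0.0623]
orientation: [-0.0, 0.132, 0.991, -0.0]
wrist_force: [-2.8, -0.4, 5.1]
finger_gap: 0.05
grip_force: 83.2
```

```bash
python3 -c "
from h import *
st()"
```

```text
t 11.35 p [0.4968 0.006  0.0623] yaw_y 1.3066 toolz [-0. -0. -1.] q [-0.149  0.294 -0.444  0.833 -0.     0.115] F [-2.8 -0.4  5.1] M [-0.02  0.54  0.27] gap 0.05 grip 83.16418647766113
```

Emit:
apply_moves --moves '[0,0,0,0,0,-0.025,0,0,0,0,0,-0.05]'

```text
clock: 11.52
tcp_pos: [0.4968, 0.006, 0.0623]
orientation: [-0.0, 0.156, 0.988, -0.0]
wrist_force: [-3.0, -0.7, 5.5]
finger_gap: 0.0503
grip_force: 83.2
```

```bash
python3 -c "
from h import *
st()"
```

```text
t 11.52 p [0.4968 0.006  0.0623] yaw_y 1.2566 toolz [-0. -0. -1.] q [-0.149  0.294 -0.444  0.833 -0.     0.165] F [-3.  -0.7  5.5] M [-0.05  0.59  0.42] gap 0.0503 grip 83.16834568977356
```

Emit:
apply_moves --moves '[0,0,0,0,0,-0.01,0,0,0,0,0,-0.02]'

```text
clock: 11.68
tcp_pos: [0.4968, 0.006, 0.0622]
orientation: [-0.0, 0.166, 0.986, -0.0]
wrist_force: [-3.4, -0.6, 5.3]
finger_gap: 0.0502
grip_force: 83.2
```

```bash
python3 -c "
from h import *
st()"
```

```text
t 11.68 p [0.4968 0.006  0.0622] yaw_y 1.2377 toolz [-0. -0. -1.] q [-0.149  0.294 -0.444  0.833 -0.     0.184] F [-3.4 -0.6  5.3] M [-0.04  0.55  0.53] gap 0.0502 grip 83.15554618835449
```

Emit:
apply_moves --moves '[0,0,0,0,0,-0.01,0,0,0,0,0,-0.02]'

```text
clock: 11.85
tcp_pos: [0.4969, 0.006, 0.0622]
orientation: [-0.0, 0.175, 0.985, -0.0]
wrist_force: [-2.0, -0.4, 5.5]
finger_gap: 0.0507
grip_force: 83.1
```

```bash
python3 -c "
from h import *
st()"
```

```text
t 11.85 p [0.4969 0.006  0.0622] yaw_y 1.2182 toolz [-0.    -0.001 -1.   ] q [-0.149  0.294 -0.444  0.833 -0.001  0.203] F [-2.  -0.4  5.5] M [-0.13  0.52  0.82] gap 0.0507 grip 83.1378436088562
```

Emit:
apply_moves --moves '[0,0,0,0,0,-0.01,0,0,0,0,0,-0.02,0,0,0,0,0,-0.02]'

```text
clock: 12.1
tcp_pos: [0.4969, 0.006, 0.0623]
orientation: [-0.0, 0.185, 0.983, -0.0]
wrist_force: [-2.9, -0.2, 5.0]
finger_gap: 0.0504
grip_force: 83.1
```

```bash
python3 -c "
from h import *
st()"
```

```text
t 12.1 p [0.4969 0.006  0.0623] yaw_y 1.1986 toolz [-0.    -0.001 -1.   ] q [-0.149  0.294 -0.444  0.833 -0.001  0.223] F [-2.9 -0.2  5. ] M [-0.14  0.56  0.71] gap 0.0504 grip 83.11964392662048
```

Emit:
apply_moves --moves '[0,0,0,0,0,-0.01]'

```text
clock: 12.18
tcp_pos: [0.4969, 0.006, 0.0622]
orientation: [-0.0, 0.19, 0.982, -0.0]
wrist_force: [-3.2, -0.7, 5.3]
finger_gap: 0.0507
grip_force: 83.1
```

```bash
python3 -c "
from h import *
st()"
```

```text
t 12.18 p [0.4969 0.006  0.0622] yaw_y 1.1893 toolz [-0.    -0.001 -1.   ] q [-0.149  0.294 -0.444  0.833 -0.001  0.232] F [-3.2 -0.7  5.3] M [-0.21  0.51  1.07] gap 0.0507 grip 83.11317443847656
```

Emit:
apply_moves --moves '[0,0,0,0,0,0,0,0,0,0,0,0,0,0,0,0,0,0,0,0,0,0,0,0,0,0,0,0,0,0]'

```text
clock: 12.6
tcp_pos: [0.497, 0.0059, 0.0623]
orientation: [0.0, 0.19, 0.982, -0.0]
wrist_force: [-2.8, -1.4, 5.9]
finger_gap: 0.0505
grip_force: 83.1
```

```bash
python3 -c "
from h import *
st()"
```

```text
t 12.6 p [0.497  0.0059 0.0623] yaw_y 1.189 toolz [-0.    -0.001 -1.   ] q [-0.149  0.294 -0.444  0.833 -0.001  0.232] F [-2.8 -1.4  5.9] M [-0.11  0.53  0.81] gap 0.0505 grip 83.11298489570618
```

The torque read 1.07 N m in motion and holds 0.81 N m at rest. I'll open the gripper and go straight up.

Emit:
apply_moves --moves '[0,0,0,0,0,0,0,0,0,0,0,0,0,0,0,0,0,0,0,0,0,0,0,0,0,0,0,0,0,0,0,0,0,0,0,0]' --claw 100

```text
clock: 13.1
tcp_pos: [0.4973, 0.0061, 0.0618]
orientation: [0.0, 0.191, 0.982, 0.0]
wrist_force: [0.5, 0.0, -0.4]
finger_gap: 0.0853
grip_force: 0.0
```

Emit:
apply_moves --moves '[0,0,0.6,0,0,0,0,0,1.4,0,0,0,0,0,2.4,0,0,0,0,0,3.4,0,0,0,0,0,4.4,0,0,0,0,0,5,0,0,0,0,0,5,0,0,0,0,0,5,0,0,0,0,0,5,0,0,0]'

```text
clock: 13.85
tcp_pos: [0.4966, 0.0062, 0.1859]
orientation: [-0.001, 0.191, 0.982, 0.0]
wrist_force: [-0.1, 0.3, -0.8]
finger_gap: 0.0853
grip_force: 0.0
```

```bash
python3 -c "
from h import *
st()
e=snap('side','s5.png')
cv2.imwrite('pics/s5c.png',cv2.resize(e['image'][155:255,295:395],None,fx=6,fy=6,interpolation=cv2.INTER_CUBIC))"
```

```text
t 13.85 p [0.4966 0.0062 0.1859] yaw_y 1.186 toolz [-0.001  0.    -1.   ] q [-0.149  0.187 -0.253  1.132  0.     0.235] F [-0.1  0.3 -0.8] M [ 0.02 -0.04 -0.02] gap 0.0853 grip 0.0
```

View pics/s5c.png

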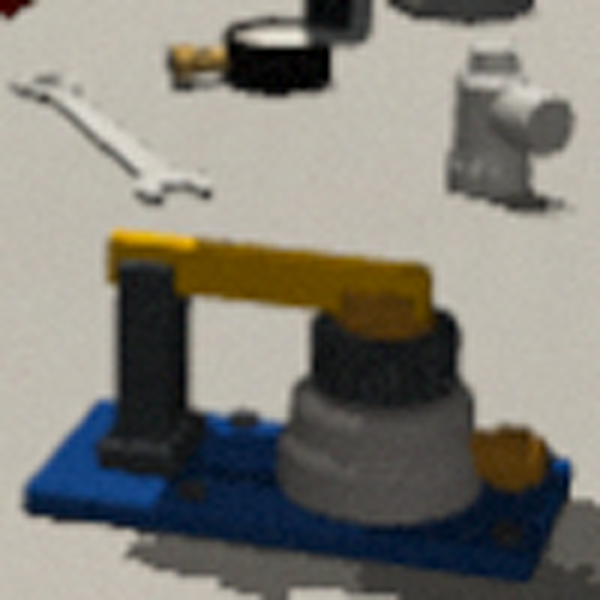

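The key is still seated, with its ends at (110,235) and (430,265) as before, and the gripper is clear. I'm handing the job in.

```bash
python3 -c "
from h import *
print(job.hand_in())"
```

```text
the job is handed in; nothing more can be done
None
```

I seated the key in the slot and fork, tightened the lock ring clockwise to about 1.07 N m, backed the arm clear and handed the job in; hand-in gave no verdict, and I did not measure the barrel angle directly.

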